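# Shut and secure the finds case, then start its climate recorder

## Robot

A 6-joint arm with a two-finger parallel gripper is mounted at the origin on the work surface. World frame = base frame: x ahead of the robot, y to its left, z up, the work surface at z = 0. Lengths are in m, angles in rad, forces in N, time in s.
With the tool pointing down it reaches from about 0.35 to 0.875 m from the base axis. Payload 15.5 kg.
Tool frame: the origin (TCP) lies midway between the tips of the shut fingers; the grasp point (between the pads) lies 19 mm behind it; z points along the fingers, y is the line along which they close (so a half turn about z gives the same grasp; the last joint's range is limited). The gripper opens to 85 mm and grips with 20 to 120 N. Pads are 22 mm wide; open, the fingers measure 114 mm over their backs; the gripper's body (76 mm by 85 mm) begins 54 mm behind the grasp point. The pads swing forward as they close: fully open they stand 13 mm farther back than shut.
Start: joints at [-1.391, 0.494, 1.345, -0, 1.302, -0.096], TCP at [0.17, -0.602, 0.231] pointing down, gripper open.
Joint ranges: [-2.91, 2.91], [-0.82, 2.16], [0.22, 2.67], [-1.22, 4.37], [0.12, 2.79], [-3.08, 3.08]. Speed limits (rad/s): [1.89, 1.89, 2.57, 3.01, 3.01, 3.01].

## Interface

Orientations are given as [roll, pitch, yaw] about the fixed x, y, z axes, in that order (R = Rz(yaw) Ry(pitch) Rx(roll)).
In Python, from station import ctrl gives the robot as it stands.
- The arm moves only by the shell command python3 -m creep 'ROWS' [OPENING] [FORCE]. ROWS is JSON, a list of rows, each a list of 6 numbers: the shift along the tool's x, y, z in cm, then the turn, a rotation vector about the tool's x, y, z in degrees. A call has 1 to 8 rows; each row shifts and turns the commanded pose from where the row before left it, along the tool's axes as they then stand; what a row does not reach is not made up. A row lasts 1/10 s, in which the tool goes at most 50 mm and 8.59 degrees, less where a joint would pass 70% of its speed; a pose out of reach is approached as far as the arm can. A call is refused whole if a number of a shift passes 5 or a number of a turn 8.59, either way. A call with a gripper value outside its range is refused whole. OPENING is the opening, from 0 (shut) to 1 (fully open), set as the call begins (- or left out, the last holds). The fingers move at their own pace and stop on an object; FORCE is the grip in N (left out, the last holds). Time passes only in rows, so rows that do not move let the fingers close. It gives the time, the measured TCP pose, the force, the opening and the grip force at its end, in the units of the state.
- ctrl.read_state(): the state, without advancing time (a new reading comes with each control period).
- ctrl.capture(name): name is "scene" or "top" or "wrist"; returns a dict with "pixels" (400x640x3 uint8, red, green, blue), "mtx" (3x3 intrinsics, pixels), "k1" (the pictures are not rectified: a ray, as slopes to the right and down, at radius r is drawn at 1 + k1 r^2 times it, then the intrinsics apply), "extrinsics" (4x4, takes a point from world to camera coordinates). Camera axes: x right, y down, z forward; pixel columns grow to the right and rows downward; lengths in m; the calibration is good to about 2 mm. A picture is of the moment at which its call begins. There is no depth.
- ctrl.job_done(): hands the job in; it is judged then, once.
The state is a dict: "t": time; "joint_pos": joint angles; "qd": joint speeds; "effort": joint torques, N m; "position": TCP position; "orientation": TCP orientation; "contact_force": force on the tool from outside, world axes, zero at the start; "ft_torque": the same for the moment, N m; "grip_width": finger opening in m; "grip_force": force on a finger pad.
Only numpy, scipy, OpenCV 4.12 (cv2) and the standard library are available. Lean on these libraries where they do the work, as an engineer would, in place of code of your own. Each camera call takes 0.05 s, during which the arm holds its last target. There are 200 camera calls.

## Task

Close up the finds case: one steel turnbutton is lying across the open case where it would stop the lid, so first swing it well clear, off the opening, with the lid still up; then bring the glazed lid fully down and turn both turnbuttons square across the lid's edge so that they hold it. When the case is secured, start the climate recorder by pressing its round key fully down and letting it up, then its long narrow key likewise; never press the square key, and do not press any key before the case is secured. Leave the glue stick, the jar, the caliper and the sherd in the case where they are.

Things in the scene. Friction and masses are not known exactly. Their poses are not given: they have to be found in the camera images.
- case: Shallow plywood case, fixed to the table: 216 mm (its x) by 260 mm (its y), walls 10 mm thick, 60 mm high; grey pad inside, top 18 mm up. Origin: centre of its underside. The lid is hinged on its +x rim. Outside its -x wall a ledge (x = -108 to -136 mm, 70 mm high) carries the two turnbuttons. Its +x points to the robot's left (world +y, within 0.4 rad).
- lid_hinge (a point): Middle of the lid's hinge line, fixed on the case at its x = +108, y = 0, z = 60 mm; the hinge axis is the case's y.
- lid (a joint): Angle of the lid (rad): 0 fully shut (level on the walls, top face 72 mm above the table), pi/2 upright; starts at 1.2 to 1.8. The lid is a 12 mm thick frame of darker wood, 216 by 260 mm, round a clear pane, about 0.35 kg. Its hinge is stiff: it stays where it is left, and takes 3 to 5 N at the free edge to move.
- lid_edge (a point): Middle of the lid's free edge, half-way through its thickness, 216 mm from the hinge line.
- button_a (a joint): Angle of turnbutton A (rad, anticlockwise seen from above): 0 (or a whole turn) = square inward along the case's +x, across the lid's edge; pi = outward. No stops; friction (about 1.5 N at the tip) keeps it where it is left. Starts within 0.5 of 0: this is the one in the lid's way.
- button_b (a joint): Angle of turnbutton B (rad, anticlockwise seen from above): 0 (or a whole turn) = square inward along the case's +x, across the lid's edge; pi = outward. No stops; friction (about 1.5 N at the tip) keeps it where it is left. Starts pointing outward (1.75 to 4.53), clear of the lid.
- button_a_pivot (a point): Top centre of turnbutton A's pivot, on the ledge at the case's x = -122 mm, y = +65 or -65 mm (which is where varies). The turnbutton is a level steel bar 14 mm wide, its underside 74 mm and top 88 mm above the table (2 mm over the shut lid), reaching 48 mm from the pivot to its tip and 10 mm behind it.
- button_b_pivot (a point): Top centre of turnbutton B's pivot, on the ledge at the case's x = -122 mm, y = +65 or -65 mm (which is where varies). The turnbutton is a level steel bar 14 mm wide, its underside 74 mm and top 88 mm above the table (2 mm over the shut lid), reaching 48 mm from the pivot to its tip and 10 mm behind it.
- button_a_tip (a point): Outer end of turnbutton A's bar, top face, 48 mm from its pivot.
- button_b_tip (a point): Outer end of turnbutton B's bar, top face, 48 mm from its pivot.
- recorder: White plastic climate recorder on the table, fixed, 165 mm (its x) by 90 mm (its y), 35 mm high, with a dark display along its +y side and a row of three grey keys along x, 48 mm apart, 17 mm to the -y side of its middle. The order of the keys varies. Origin: centre of its underside.
- key_round_top (a point): Centre of the top of the round key (22 mm diameter), 45 mm above the table when up (10 mm proud of the recorder).
- key_square_top (a point): Centre of the top of the square key (19 mm by 19 mm), 45 mm above the table when up (10 mm proud of the recorder).
- key_long_top (a point): Centre of the top of the long narrow key (14 mm along the recorder's x, 38 mm along its y), 45 mm above the table when up (10 mm proud of the recorder).
- key_round (a joint): How far the round key is pressed (m): 0 up, 0.005 fully down. Spring key, about 4 N when fully down.
- key_square (a joint): How far the square key is pressed (m): 0 up, 0.005 fully down. Spring key, about 4 N when fully down. Not to be pressed.
- key_long (a joint): How far the long key is pressed (m): 0 up, 0.005 fully down. Spring key, about 4 N when fully down.
- glue: White glue stick standing on the table beyond the ledge, between the turnbuttons: 29 mm diameter, 92 mm tall, light. Origin: centre of its foot. Leave alone.
- jar: Amber glass jar with a white cap standing beyond the hinge side of the case: 60 mm diameter, 110 mm tall. Origin: centre of its foot. Leave alone.
- sherd: Terracotta pottery sherd lying on the pad in the case, about 72 by 70 mm, 20 mm high. Origin: centre of its underside. Leave alone.
- caliper: Steel caliper lying flat beside the recorder, 200 mm long (its x), up to 10 mm high. Origin: on its beam, underside. Leave alone.

How it is judged:
On the way, in this order (a step that is already met when the one before it is completed fails the run):
1. the turnbutton that lay across the opening is swung clear, with the lid still up (x of each of button_a_tip, button_b_tip in the frame of case below -0.115 m and value of joint lid above 0.6 rad), for 0.1 s.
2. the lid is fully shut, both turnbuttons still clear of it (x of each of button_a_tip, button_b_tip in the frame of case below -0.115 m and value of joint lid below 0.03 rad), for 0.1 s.
3. both turnbuttons are turned across the shut lid (x of each of button_a_tip, button_b_tip in the frame of case above -0.083 m and value of joint lid below 0.03 rad), for 0.2 s.
4. the round key is pressed down, no other key with it (value of joint key_round above 0.0035 m and value of joint key_long below 0.0015 m), for 0.05 s.
5. the long key is pressed down after the round key has come up (value of joint key_long above 0.0035 m and value of joint key_round below 0.0015 m), for 0.05 s.
At the end, for the whole second after the job is handed in: The lid is fully shut (within 0.03 rad), both turnbuttons point inward across its edge (within about 0.6 rad of square), all keys are up again, and the glue stick, jar, caliper and sherd are within 20 mm of where they started, the glue stick and jar upright (within 0.3 rad) (all of step 3 and value of joint each of key_round, key_square, key_long below 0.0015 m and velocity of joint lid below 0.05 rad/s and not (distance of any of glue, jar, sherd, caliper from where it was at the start of the episode above 0.02 m or angle between any of glue, jar's own z axis and vertical above 0.3 rad)); the robot touches nothing.
It fails at once if the square key is pressed (value of joint key_square above 0.003 m).
It fails at once if a key is pressed before the case is secured (value of joint any of key_round, key_long above 0.003 m and not (x of each of button_a_tip, button_b_tip in the frame of case above -0.083 m and value of joint lid below 0.03 rad)).
It fails at once if the glue stick, jar, caliper or sherd is moved by more than 20 mm, or the glue stick or jar is tipped (distance of any of glue, jar, sherd, caliper from where it was at the start of the episode above 0.02 m or angle between any of glue, jar's own z axis and vertical above 0.3 rad).
It also fails if it takes over 72 s, if anything falls off the work surface, if the arm or the gripper's body presses on something with over 40 N, if the wrist force passes 120 N, or if a joint passes its speed limit or range.

## Working session

There is one attempt and no reset: what is moved stays moved. The work goes in short steps, Python scripts to look and compute and a shell command to move; the robot and the scene stay as the last step left them, time stands still between calls to the robot, and variables do not carry over. Pictures are saved under pics/ and viewed, at most 10 in all, crops included, and the job is handed in when it is done.

```bash
ls; mkdir -p pics
cat > h.py <<'E'
import numpy as np, cv2, pickle
from station import ctrl
from scipy.spatial.transform import Rotation as R
def cap(n,f=None):
    c=ctrl.capture(n)
    if f: cv2.imwrite('pics/'+f+'.png',c['pixels'][:,:,::-1]); pickle.dump(c,open('pics/'+f+'.pkl','wb'))
    return c
def load(f): return pickle.load(open('pics/'+f+'.pkl','rb'))
def ray(c,u,v):
    K=np.array(c['mtx']);E=np.array(c['extrinsics'])
    p=cv2.undistortPoints(np.array([[[u,v]]],float),K,np.array([c['k1'],0,0,0.]))[0,0]
    d=E[:3,:3].T@np.array([p[0],p[1],1]); o=-E[:3,:3].T@E[:3,3]
    return o,d/np.linalg.norm(d)
def plane(c,u,v,z):
    o,d=ray(c,u,v); return o+d*(z-o[2])/d[2]
def proj(c,P):
    K=np.array(c['mtx']);E=np.array(c['extrinsics'])
    r=cv2.Rodrigues(E[:3,:3])[0]
    return cv2.projectPoints(np.array(P,float).reshape(-1,1,3),r,E[:3,3],K,np.array([c['k1'],0,0,0.]))[0][:,0]
def tri(c1,p1,c2,p2):
    o1,d1=ray(c1,*p1);o2,d2=ray(c2,*p2)
    A=np.stack([d1,-d2],1);s=np.linalg.lstsq(A,o2-o1,rcond=None)[0]
    a=o1+s[0]*d1;b=o2+s[1]*d2
    return (a+b)/2,np.linalg.norm(a-b)
E
python3 - <<'E'
from h import *
for n in('scene','top','wrist'):
    c=cap(n,n+'0'); E=np.array(c['extrinsics']);print(n,np.round(-E[:3,:3].T@E[:3,3],3),c['k1'])
s=ctrl.read_state();print(s)
E
```

```text
pics
scene [ 1.363 -0.313  0.893] 0.05183769211235425
top [ 0.304 -0.051  1.291] 0.029729468359522393
wrist [ 0.238 -0.581  0.373] -0.028382234871533445
{'t': 0.15, 'joint_pos': array([-1.39147745e+00,  4.94053024e-01,  1.34596160e+00,  4.43171794e-08,
        1.30252136e+00, -9.54978739e-02]), 'qd': array([ 0.00129811,  0.00022352, -0.00334505,  0.00035348,  0.0007496 ,
       -0.00056186]), 'effort': array([-2.52954182e-03, -8.82543111e+01, -3.84066331e+01, -5.84730678e-04,
        7.18178882e-03, -4.31980970e-05]), 'position': array([ 0.16956249, -0.6012781 ,  0.23083864]), 'orientation': array([-3.14065362e+00, -8.99917593e-05,  2.74816692e-01]), 'contact_force': array([ 0.24969671, -0.29091264, -0.45265109]), 'ft_torque': array([-0.0019354 , -0.03281586,  0.00262357]), 'grip_force': 0.0, 'grip_width': 0.08551569956854156}
```

View pics/top0.png

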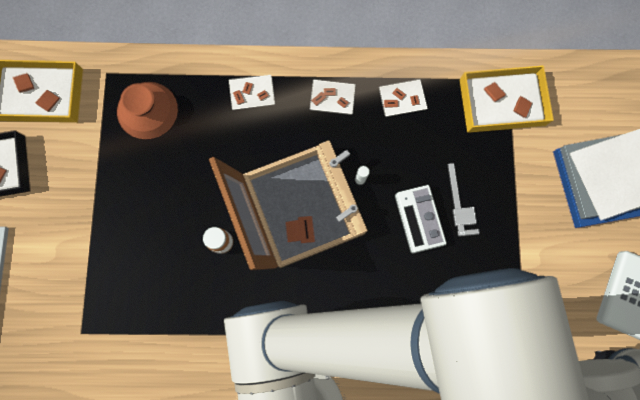

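View pics/scene0.png

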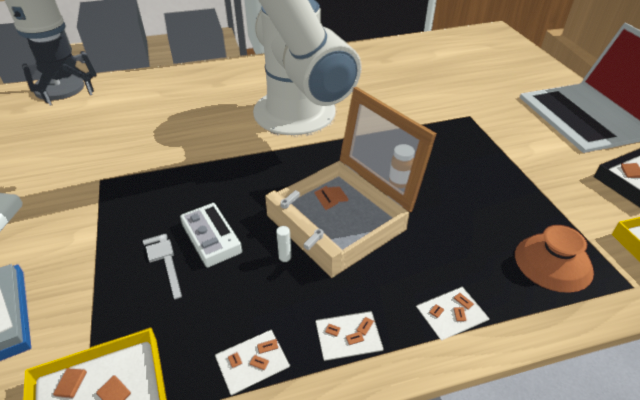

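The top view shows the case around (290,205) with the lid raised on its left, the turnbuttons at about (340,158) and (347,213), and the glue at (362,175). The jar is at (215,240), the recorder at (420,218) and the caliper at (460,205). The scene view shows the same layout. Next I'll enlarge both.

Run:
```python
from h import *
a=load('top0')['pixels'][130:280,295:485];b=load('scene0')['pixels'][170:290,140:340]
a=cv2.resize(a,None,fx=4,fy=4,interpolation=3)[:,:,::-1]
b=cv2.resize(b,None,fx=4,fy=4,interpolation=3)[:,:,::-1]
cv2.imwrite('pics/a.png',a);cv2.imwrite('pics/b.png',b)
```

```text
(no output)
```

View pics/a.png

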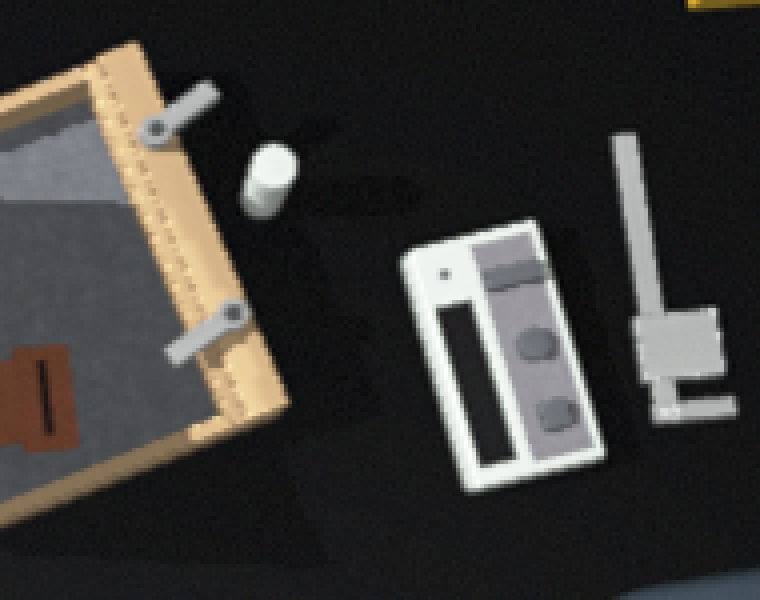

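View pics/b.png

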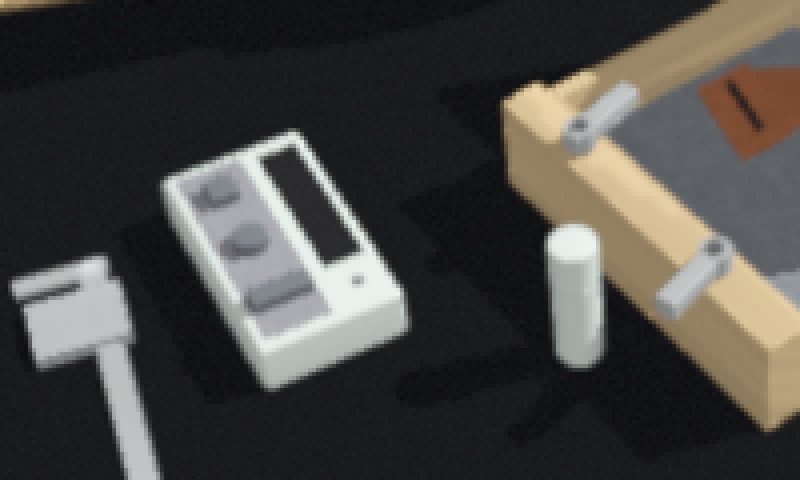

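The crops show, in crop coordinates of the top view:
- A's pivot is at (233,312), with its tip at (173,357) over the opening.
- B's pivot is at (155,128), with its tip at (214,90) pointing outward.
- The keys are long (515,273), round (537,345) and square (558,413).
- The glue top is at (275,160).

Now triangulating.

Run:
```python
from h import *
t=load('top0');s=load('scene0')
T=lambda x,y:((x+.5)/4-.5+295,(y+.5)/4-.5+130)
S=lambda x,y:((x+.5)/4-.5+140,(y+.5)/4-.5+170)
P={}
for n,a,b in [('Apiv',(233,312),(578,129)),('Atip',(172,357),(634,91)),('Bpiv',(155,128),(714,247)),('Btip',(214,89),(666,305)),
 ('glue',(274,162),(573,240)),('long',(516,272),(280,290)),('round',(539,343),(247,236)),('square',(560,411),(217,191)),('ledge+',(136,42),(768,350)),('ledge-',(288,403),(506,100))]:
    p,e=tri(t,T(*a),s,S(*b));P[n]=p;print(n,np.round(p*1000),round(e*1000,1))
y=P['Bpiv']-P['Apiv'];print('len',np.linalg.norm(y))
print('pivot line yaw',np.arctan2(y[1],y[0])-np.pi/2, 'A bar',P['Atip']-P['Apiv'])
k=P['square']-P['long'];print('key line',np.linalg.norm(k),np.arctan2(k[1],k[0]))
yy=np.array([y[0],y[1],0]);yy/=np.linalg.norm(yy)
print('y dir B from A',yy)
for s_ in(1,-1):
    x=np.array([yy[1],-yy[0],0])*s_; print(x)
# lid edge corners
for n,a,b in [('lid far',(211,158),(433,124)),('lid near',(252,268),(357,91)),('jar cap',(213,237),(404,150))]:
    p,e=tri(t,a,s,b);print(n,np.round(p*1000),round(e*1000,1))
```

```text
Apiv [ 514. -152.   89.] 1.1
Atip [ 486. -112.   85.] 2.4
Bpiv [ 634. -102.   92.] 1.0
Btip [ 662. -139.   86.] 1.7
glue [ 611. -178.   97.] 0.6
long [ 552. -342.   44.] 1.4
round [ 504. -356.   46.] 1.2
square [ 459. -369.   45.] 0.5
ledge+ [698. -90.  72.] 0.9
ledge- [ 459. -187.   73.] 1.6
len 0.1296293514602339
pivot line yaw -1.1705512814665016 A bar [-0.02845062  0.04019445 -0.00395443]
key line 0.09602481798018046 -2.8623716681021185
y dir B from A [0.92096554 0.38964403 0.        ]
[ 0.38964403 -0.92096554  0.        ]
[-0.38964403  0.92096554 -0.        ]
lid far [582. 170. 295.] 1.5
lid near [351.  79. 261.] 3.6
jar cap [432. 194. 112.] 2.3
```

```bash
cat >> h.py <<'E'
YAW=.395
cx=np.array([-np.sin(YAW),np.cos(YAW)]);cy=-np.array([np.cos(YAW),np.sin(YAW)])
C0=np.array([.574,-.127])+.122*cx
def w2c(p): d=np.array(p[:2])-C0; return np.array([d@cx,d@cy])*1000
def c2w(q): return C0+(q[0]*cx+q[1]*cy)/1000
def finger(piv,phi,side,r=32,extra=0):   # side -1: on clockwise side
    s=7+15*abs(np.sin(phi))+11*abs(np.cos(phi))+extra
    c,n=np.array([np.cos(phi),np.sin(phi)]),np.array([-np.sin(phi),np.cos(phi)])
    return np.array(piv)+r*c+side*s*n
def st():
    s=ctrl.read_state();print('t',round(s['t'],2),'case xy',np.round(w2c(s['position']),1),'z',round(s['position'][2]*1000,1),'rpy',np.round(s['orientation'],3),'F',np.round(s['contact_force'],1),'w',round(s['grip_width'],3));return s
def rows(pts,s):  # pts: case x,y,z mm -> tool rows cm (tool yaw==YAW)
    p=np.array([*w2c(s['position']),s['position'][2]*1000])
    for q in pts:
        d=np.array(q)-p;p=np.array(q,float);print(np.round([-d[1]/10,-d[0]/10,-d[2]/10],1),end=' ')
    print()
E
python3 - <<'E'
from h import *
s=st()
A=finger((-122,65),.21,-1,extra=14);print(A,c2w(A))
print('world move mm',(c2w(A)-s['position'][:2])*1000)
y=s['orientation'][2]; d=c2w(A)-s['position'][:2]
print('tool now cm', 100*d@[np.cos(y),np.sin(y)],100*d@[np.sin(y),-np.cos(y)],'turn deg',np.degrees(YAW-y))
rows([(*finger((-122,65),p,-1),79) for p in np.arange(.2,2.3,.2)],s)
E
```

```text
t 0.15 case xy [-404.1  555.8] z 230.8 rpy [-3.141 -0.     0.275] F [ 0.2 -0.3 -0.5] w 0.086
[-83.43083739  37.55187502] [ 0.52449802 -0.10585106]
world move mm [354.93553321 495.42703071]
tool now cm 47.606084972577236 -38.05170730158518 turn deg 6.885996289712832
[ 50.5 -31.8  15.2] [-0.5 -0.3 -0. ] [-0.7 -0.2 -0. ] [-0.7 -0.  -0. ] [-0.8  0.2 -0. ] [-0.8  0.4 -0. ] [-0.7  0.6 -0. ] [-0.5  0.7 -0. ] [-0.4  0.5 -0. ] [-0.3  0.7 -0. ] [-0.1  0.8 -0. ]
```

```bash
python3 -m creep '[[0,0,0,0,0,-6.9],[4,-2.5,0,0,0,0],[4,-2.5,0,0,0,0],[4,-2.5,0,0,0,0],[4,-2.5,0,0,0,0],[4,-2.5,0,0,0,0],[4,-2.5,0,0,0,0],[4,-2.5,0,0,0,0]]' 0 40; python3 -m creep '[[4,-2.5,0,0,0,0],[4,-2.5,0,0,0,0],[4,-2.5,0,0,0,0],[4,-2.5,0,0,0,0],[4,-2.5,0,0,0,0],[0,0,0,0,0,0],[0,0,0,0,0,0]]'; python3 -c "
from h import *
s=st();rows([(-83,37,79)],s)"
```

```text
t: 0.95
position: [0.3613, -0.3305, 0.2313]
orientation: [-3.142, -0.0, 0.395]
contact_force: [1.0, -1.0, -0.1]
grip_width: 0.0001
grip_force: 0.0
t: 1.65
position: [0.4973, -0.139, 0.231]
orientation: [-3.141, 0.0, 0.398]
contact_force: [0.6, -0.7, -0.1]
grip_width: -0.0002
grip_force: 0.0
t 1.65 case xy [-103.5   75.4] z 231.0 rpy [-3.141  0.     0.398] F [ 0.6 -0.7 -0.1] w -0.0
[ 3.8 -2.1 15.2]
```

Move to beside A (not descending fully), check with a picture of the shut fingers relative to the bar.

```bash
python3 -m creep '[[3.8,-2.1,2,0,0,0],[0,0,4,0,0,0],[0,0,4,0,0,0],[0,0,2,0,0,0],[0,0,0,0,0,0],[0,0,0,0,0,0]]'; python3 -c "
from h import *
s=st();rows([(-83,37,79)],s);a=cap('wrist','w1')['pixels'];b=cap('scene','s1')['pixels'][130:290,200:440]
cv2.imwrite('pics/c.png',cv2.resize(b,None,fx=3,fy=3,interpolation=3)[:,:,::-1])"
```

```text
t: 2.25
position: [0.5239, -0.1068, 0.1118]
orientation: [-3.142, 0.0, 0.394]
contact_force: [-0.6, 0.3, 0.8]
grip_width: 0.0001
grip_force: 0.0
t 2.25 case xy [-84.1  38.5] z 111.8 rpy [-3.142  0.     0.394] F [-0.6  0.3  0.8] w 0.0
[ 0.1 -0.1  3.3]
```

View pics/w1.png

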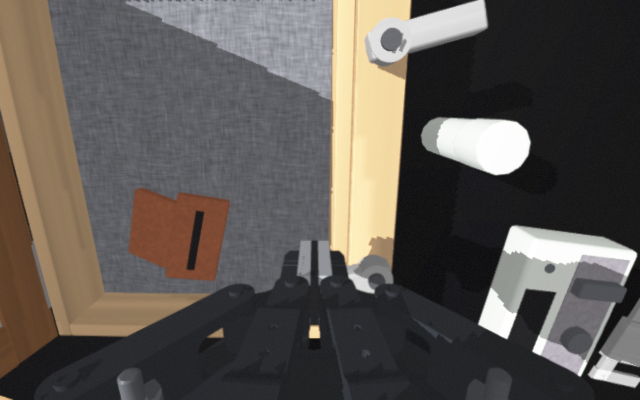

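The wrist view shows the shut fingertips at about (314,255), on the glue side of bar A (355,280) and clear of it. B is at (430,35) and the glue at (490,145). I'll descend and sweep.

```bash
python3 -m creep '[[0,0,1.8,0,0,0],[0,0,1.5,0,0,0],[0,0,0,0,0,0],[-0.7,0,0,0,0,0],[-0.7,0.3,0,0,0,0],[-0.5,-0.3,0,0,0,0],[-0.7,-0.2,0,0,0,0],[-0.7,0,0,0,0,0]]'; python3 -m creep '[[-0.8,0.2,0,0,0,0],[-0.8,0.4,0,0,0,0],[-0.7,0.6,0,0,0,0],[-0.5,0.7,0,0,0,0],[-0.4,0.5,0,0,0,0],[-0.3,0.7,0,0,0,0],[-0.1,0.8,0,0,0,0],[0,0,0,0,0,0]]'
python3 -c "
from h import *
s=st();print(finger((-122,65),2.2,-1))"
```

```text
t: 3.15
position: [0.4923, -0.1167, 0.0786]
orientation: [3.141, -0.0, 0.395]
contact_force: [2.1, 1.2, 0.1]
grip_width: -0.0002
grip_force: 1.1
t: 3.95
position: [0.4751, -0.1677, 0.0782]
orientation: [3.141, -0.0, 0.395]
contact_force: [-0.6, 0.5, 1.4]
grip_width: -0.0003
grip_force: 0.1
t 3.95 case xy [-121.5  107. ] z 78.2 rpy [ 3.141 -0.     0.395] F [-0.6  0.5  1.4] w -0.0
[-120.13375299  105.93807751]
```

```bash
python3 -m creep '[[-0.3,0,0,0,0,0],[0,0,-4,0,0,0],[0,0,-4,0,0,0],[0,0,-4.5,0,0,0],[0,0,-4.5,0,0,0],[0,0,-4.5,0,0,0],[0,0,-4.5,0,0,0],[0,0,0,0,0,0]]'
python3 -c "
from h import *
s=st();a=cap('top','t1')['pixels'][130:280,195:385]
b=cap('scene','s2')['pixels'][80:280,240:440]
a=cv2.resize(a,(570,450),interpolation=3)
b=cv2.resize(b,(450,450)) ;b=b[:,225:]
cv2.imwrite('pics/d.png',np.hstack([a,b])[:,:,::-1])"
```

```text
t: 4.75
position: [0.4737, -0.1685, 0.344]
orientation: [3.134, -0.006, 0.396]
contact_force: [0.9, -0.9, -0.2]
grip_width: -0.0003
grip_force: 0.0
t 4.75 case xy [-121.7  108.5] z 344.0 rpy [ 3.134 -0.006  0.396] F [ 0.9 -0.9 -0.2] w -0.0
```

View pics/d.png

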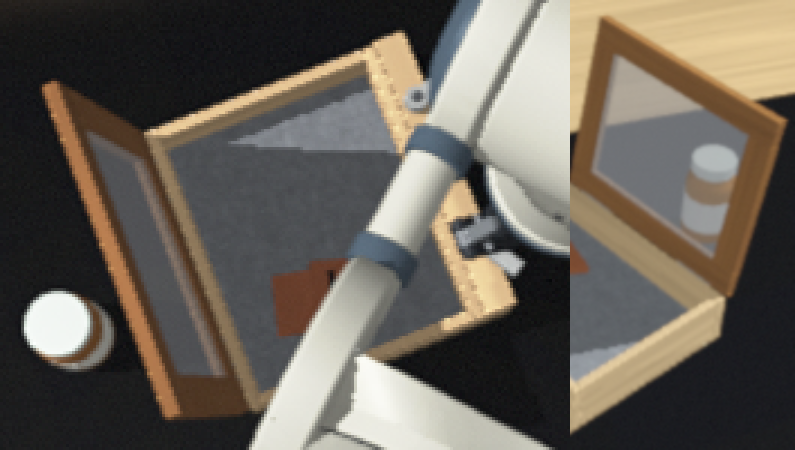

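The top crop shows A's tip at (515,265), swung outward and clear. The lid is still up with its free edge from (45,85) to (165,415), and the jar is behind it at (65,330). Now I'll go over and behind the lid.

```bash
python3 -m creep '[[1.3,-4.2,0,0,0,0],[1.3,-4.2,0,0,0,0],[1.3,-4.2,0,0,0,0],[1.3,-4.2,0,0,0,0],[1.3,-4.2,0,0,0,0],[1.3,-4.2,0,0,0,0],[1.3,-4.2,0,0,0,0],[1.3,-4.2,0,0,0,0]]'; python3 -m creep '[[0,0,0,0,0,0],[0,0,0,0,0,0]]'; python3 -c "
from h import *
s=st();print(np.round(s['joint_pos'],2));rows([(215,0,235)],s)"
```

```text
t: 5.65
position: [0.4372, 0.184, 0.3368]
orientation: [-3.141, 0.002, 0.395]
contact_force: [1.8, -0.3, -0.6]
grip_width: -0.0001
grip_force: 0.0
t: 5.85
position: [0.4376, 0.183, 0.3369]
orientation: [-3.141, 0.003, 0.398]
contact_force: [-0.7, -0.3, -0.4]
grip_width: 0.0001
grip_force: 0.0
t 5.85 case xy [216.7   6.6] z 336.9 rpy [-3.141e+00  3.000e-03  3.980e-01] F [-0.7 -0.3 -0.4] w 0.0
[ 0.27  0.18  1.53 -0.    1.43  1.44]
[ 0.7  0.2 10.2]
```

```bash
python3 -m creep '[[0.7,0.2,2.2,0,0,0],[0,0,4,0,0,0],[0,0,4,0,0,0],[0,0,0,0,0,0]]'; python3 -c "
from h import *
s=st()
th=np.array([1.85,1.7,1.6,1.5,1.4,1.3,1.2,1.1,1.0,.9,.8,.7,.6,.5,.4,.3,.2,.1,.05,0]);r=195
P=[(121-r*np.cos(a)+12*np.sin(a),0,60+r*np.sin(a)+12*np.cos(a)) for a in th]
print(np.round(P[0]),np.round(P[-1]));rows(P,s)"
```

```text
t: 6.25
position: [0.4429, 0.1812, 0.232]
orientation: [-3.141, 0.009, 0.394]
contact_force: [-1.5, -0.3, 0.2]
grip_width: -0.0001
grip_force: 0.0
t 6.25 case xy [213.    2.4] z 232.0 rpy [-3.141  0.009  0.394] F [-1.5 -0.3  0.2] w -0.0
[186.   0. 244.] [-74.   0.  72.]
[ 0.2  2.7 -1.2] [-0.   2.8 -0.8] [-0.   1.9 -0.3] [-0.   2.  -0.1] [-0.   1.9  0.1] [-0.   1.9  0.3] [-0.   1.9  0.5] [-0.   1.8  0.7] [-0.   1.8  0.9] [-0.   1.7  1. ] [-0.   1.5  1.2] [-0.   1.4  1.3] [-0.   1.3  1.5] [-0.   1.1  1.6] [-0.   1.   1.7] [-0.   0.8  1.8] [-0.   0.6  1.9] [-0.   0.4  1.9] [-0.   0.1  1. ] [-0.   0.1  1. ]
```

```bash
python3 -m creep '[[0.2,1.3,-0.6,0,0,0],[0,1.4,-0.6,0,0,0],[0,1.4,-0.4,0,0,0],[0,1.4,-0.4,0,0,0],[0,1,-0.2,0,0,0],[0,0.9,-0.1,0,0,0],[0,1,-0.1,0,0,0],[0,1,0,0,0,0]]';python3 -m creep '[[0,1,0,0,0,0],[0,0.9,0.1,0,0,0],[0,1,0.1,0,0,0],[0,0.9,0.2,0,0,0],[0,1,0.2,0,0,0],[0,0.9,0.3,0,0,0]]'; python3 -c "
from h import *
s=st();
th=np.array([1.1,1.0,.9,.8,.7,.6,.5,.4,.3,.2,.1,.05,0]);r=195
P=[(121-r*np.cos(a)+12*np.sin(a),0,60+r*np.sin(a)+12*np.cos(a)) for a in th]
rows(P,s)
cap('scene','s3')"
```

```text
t: 7.05
position: [0.484, 0.0967, 0.2604]
orientation: [-3.142, -0.0, 0.395]
contact_force: [-0.5, 3.8, 2.3]
grip_width: 0.0002
grip_force: 1.5
t: 7.65
position: [0.506, 0.0439, 0.2511]
orientation: [3.142, 0.0, 0.395]
contact_force: [-0.6, 1.4, 2.5]
grip_width: 0.0
grip_force: 1.3
t 7.65 case xy [61.9 -3. ] z 251.1 rpy [3.142 0.    0.395] F [-0.6  1.4  2.5] w 0.0
[-0.3  1.9  1.2] [-0.   1.8  0.9] [-0.   1.7  1. ] [-0.   1.5  1.2] [-0.   1.4  1.3] [-0.   1.3  1.5] [-0.   1.1  1.6] [-0.   1.   1.7] [-0.   0.8  1.8] [-0.   0.6  1.9] [-0.   0.4  1.9] [-0.   0.1  1. ] [-0.   0.1  1. ]
```

View pics/s3.png

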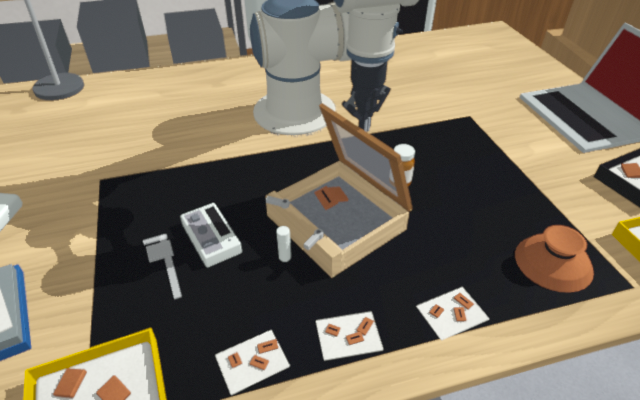

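The lid is coming down, with its free edge from (323,108) to (410,208). The jar at (404,155) has not moved and the forearm is clear of the lid. I'll continue along the arc.

```bash
python3 -m creep '[[-0.3,0.9,0.6,0,0,0],[0,1,0.6,0,0,0],[0,0.9,0.4,0,0,0],[0,0.9,0.5,0,0,0],[0,0.9,0.5,0,0,0],[0,0.8,0.5,0,0,0],[0,0.8,0.6,0,0,0],[0,0.7,0.6,0,0,0]]';python3 -m creep '[[0,0.7,0.6,0,0,0],[0,0.7,0.7,0,0,0],[0,0.7,0.7,0,0,0],[0,0.6,0.8,0,0,0],[0,0.6,0.8,0,0,0],[0,0.5,0.8,0,0,0],[0,0.5,0.8,0,0,0],[0,0.5,0.9,0,0,0]]'; python3 -m creep '[[0,0.4,0.9,0,0,0],[0,0.4,0.9,0,0,0],[0,0.3,0.9,0,0,0],[0,0.3,0.9,0,0,0],[0,0.2,0.9,0,0,0],[0,0.2,1,0,0,0]]'; python3 -c "
from h import *
s=st();rows([(-72,0,72)],s)"
```

```text
t: 8.5
position: [0.5299, -0.0209, 0.2078]
orientation: [3.141, -0.0, 0.395]
contact_force: [-0.3, 0.3, 4.1]
grip_width: -0.0001
grip_force: 1.1
t: 9.3
position: [0.5481, -0.0648, 0.1466]
orientation: [-3.142, -0.0, 0.395]
contact_force: [0.9, 0.4, 1.2]
grip_width: 0.0005
grip_force: 0.8
t: 9.9
position: [0.555, -0.0812, 0.0916]
orientation: [3.141, -0.0, 0.395]
contact_force: [0.4, -0.1, 2.1]
grip_width: -0.0001
grip_force: 0.7
t 9.9 case xy [-72.5  -0.1] z 91.6 rpy [ 3.141 -0.     0.395] F [ 0.4 -0.1  2.1] w -0.0
[-0. -0.  2.]
```

```bash
python3 -m creep '[[0,0.1,0.7,0,0,0],[0,0.1,0.6,0,0,0],[0,0,0.4,0,0,0],[0,0,0.2,0,0,0],[0,0,0.1,0,0,0],[0,0,0,0,0,0],[0,0,0,0,0,0]]'; python3 -c "
from h import *
s=st();rows([(-72,0,72)],s)"
```

```text
t: 10.6
position: [0.5557, -0.0828, 0.0724]
orientation: [3.142, -0.0, 0.395]
contact_force: [-0.2, 0.1, -0.3]
grip_width: 0.0
grip_force: 0.0
t 10.6 case xy [-74.2  -0.1] z 72.4 rpy [ 3.142 -0.     0.395] F [-0.2  0.1 -0.3] w 0.0
[-0.  -0.2  0. ]
```

```bash
python3 -m creep '[[0,0,0.1,0,0,0],[0,0,0.1,0,0,0],[0,0,0.1,0,0,0],[0,0,0,0,0,0]]'; python3 -c "
from h import *
s=st()
for p in('B',3.39),:
  print('above B',finger((-122,-65),3.39,-1,r=30,extra=8))"
```

```text
t: 11.0
position: [0.5561, -0.0831, 0.0713]
orientation: [3.14, -0.001, 0.395]
contact_force: [-10.3, 0.7, 39.6]
grip_width: 0.0001
grip_force: 19.3
t 11.0 case xy [-74.6  -0.4] z 71.3 rpy [ 3.14e+00 -1.00e-03  3.95e-01] F [-10.3   0.7  39.6] w 0.0
above B [-158.2952276   -43.92645001]
```

```bash
python3 -m creep '[[0,0,-0.5,0,0,0],[0,0,-2,0,0,0],[0,0,-3,0,0,0],[0,0,0,0,0,0]]'; python3 -c "
from h import *
s=st()
B=(-122,-65);st0=finger(B,3.39,-1,r=24,extra=4);print(st0)
rows([(*st0,123),(*st0,79)]+[(*finger(B,p,-1,r=24+8*(p-3.4)/2.9),79) for p in np.linspace(3.4,6.3,16)],s)"
```

```text
t: 11.4
position: [0.5574, -0.0833, 0.1275]
orientation: [3.139, -0.004, 0.395]
contact_force: [0.4, -0.2, -0.7]
grip_width: -0.0
grip_force: 0.0
t 11.4 case xy [-75.3  -1.5] z 127.5 rpy [ 3.139 -0.004  0.395] F [ 0.4 -0.2 -0.7] w -0.0
[-151.49595425  -46.32850787]
[4.5 7.6 0.4] [-0.  -0.   4.4] [ 0.4 -0.1 -0. ] [ 0.4  0.4 -0. ] [ 0.6  0.3 -0. ] [ 0.7  0.1 -0. ] [ 0.7 -0.1 -0. ] [ 0.7 -0.3 -0. ] [ 0.7 -0.5 -0. ] [ 0.5 -0.6 -0. ] [ 0.4 -0.4 -0. ] [ 0.4 -0.6 -0. ] [ 0.2 -0.7 -0. ] [ 0.  -0.8 -0. ] [-0.2 -0.8 -0. ] [-0.4 -0.8 -0. ] [-0.7 -0.7 -0. ] [-0.8 -0.5 -0. ]
```

```bash
python3 -m creep '[[1.5,2.5,0,0,0,0],[1.5,2.5,0,0,0,0],[1.5,2.6,0,0,0,0],[0,0,0.4,0,0,0],[0,0,0,0,0,0]]'; python3 -c "
from h import *
s=st();rows([(-151.5,-46.3,79)],s);cap('wrist','w2')"
```

```text
t: 11.9
position: [0.626, -0.1358, 0.1191]
orientation: [-3.141, 0.001, 0.395]
contact_force: [-0.8, 0.0, -0.1]
grip_width: -0.0001
grip_force: 0.0
t 11.9 case xy [-150.1  -44.6] z 119.1 rpy [-3.141e+00  1.000e-03  3.950e-01] F [-0.8  0.  -0.1] w -0.0
[0.2 0.1 4. ]
```

View pics/w2.png

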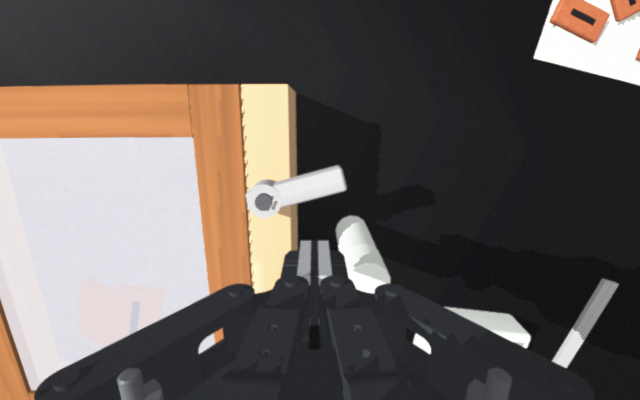

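The wrist view shows the lid shut, bar B from (263,200) to (343,178), the fingertips at (314,250), and the glue from its foot (352,228) to its top near (372,285). I'll check the clearance before descending.

```bash
python3 -c "
from h import *
c=load('w2')
print('foot far edge',w2c(plane(c,348,216,0)),'foot left edge',w2c(plane(c,337,226,0)))
print('Bpiv',w2c(plane(c,264,201,88)),'Btip',w2c(plane(c,344,178,88)),'near edge',w2c(plane(c,344,190,88)))
print('ledge edge',w2c(plane(c,296,200,70)),'ledge/lid',w2c(plane(c,243,200,72)))
print('tcp px',proj(c,[*c2w((-150.1,-44.6)),.119]))
for q in((-118,0),(-183,-14)): print(proj(c,[*c2w(q),.0]),proj(c,[*c2w(q),.092]))
"
```

```text
foot far edge [-178.9651345   -27.67808524] foot left edge [-169.48969476  -18.31357327]
Bpiv [-14798.06583988 -25417.11061011] Btip [  8314.86021819 -18584.33093861] near edge [  8407.90372477 -22108.84146844]
ledge edge [ -4378.11372093 -19983.01270658] ledge/lid [-17125.51779617 -20557.58930591]
tcp px [[315.78893827 260.7813058 ]]
[[279.60421762 244.97875504]] [[264.01478589 305.57002351]]
[[352.05500457 230.54279242]] [[369.37636053 285.84082101]]
```

```bash
python3 -m creep '[[0.2,0,0,0,0,0],[0,0,2,0,0,0],[0,0,2,0,0,0],[0,0,0,0,0,0],[0.4,-0.1,0,0,0,0],[0.4,0.4,0,0,0,0],[0.6,0.3,0,0,0,0],[0.7,0.1,0,0,0,0]]'; python3 -m creep '[[0.7,-0.1,0,0,0,0],[0.7,-0.3,0,0,0,0],[0.7,-0.5,0,0,0,0],[0.5,-0.6,0,0,0,0],[0.4,-0.4,0,0,0,0],[0.4,-0.6,0,0,0,0],[0.2,-0.7,0,0,0,0],[0,0,0,0,0,0]]'; python3 -c "
from h import *
s=st()
B=(-122,-65)
rows([(*finger(B,p,-1,r=24+8*(p-3.4)/2.9),79) for p in np.linspace(3.4,6.3,16)[11:]],s)"
```

```text
t: 12.75
position: [0.6512, -0.1337, 0.081]
orientation: [3.141, -0.001, 0.395]
contact_force: [-2.5, -0.7, 1.0]
grip_width: -0.0001
grip_force: 1.0
t: 13.55
position: [0.6721, -0.089, 0.0811]
orientation: [3.141, -0.001, 0.396]
contact_force: [-2.3, -0.2, 8.6]
grip_width: 0.0001
grip_force: 6.0
t 13.55 case xy [-124.7 -105.2] z 81.1 rpy [ 3.141e+00 -1.000e-03  3.960e-01] F [-2.3 -0.2  8.6] w 0.0
[-0.1 -0.7  0.2] [-0.2 -0.8 -0. ] [-0.4 -0.8 -0. ] [-0.7 -0.7 -0. ] [-0.8 -0.5 -0. ]
```

```bash
python3 -m creep '[[-0.1,-0.7,0,0,0,0],[0,0,0,0,0,0]]'; python3 -m creep '[[-0.2,-0.8,0,0,0,0],[-0.4,-0.8,0,0,0,0],[-0.7,-0.7,0,0,0,0],[-0.8,-0.5,0,0,0,0],[0,0,0,0,0,0]]'; python3 -c "
from h import *
s=st()
B=(-122,-65);print(finger(B,6.28,-1))"
```

```text
t: 13.75
position: [0.6685, -0.0831, 0.081]
orientation: [3.141, -0.001, 0.396]
contact_force: [-1.3, -1.2, 6.4]
grip_width: -0.0002
grip_force: 4.1
t: 14.25
position: [0.636, -0.0655, 0.0802]
orientation: [-3.141, 0.001, 0.395]
contact_force: [0.5, 0.8, 0.5]
grip_width: 0.0001
grip_force: 0.0
t 14.25 case xy [-89.1 -80.9] z 80.2 rpy [-3.141e+00  1.000e-03  3.950e-01] F [0.5 0.8 0.5] w 0.0
[-90.05764979 -83.14956182]
```

```bash
python3 -m creep '[[0.5,0,0,0,0,0],[0,0,-3,0,0,0],[0,0,-3,0,0,0],[-3.5,0,-1,0,0,0],[-4,0,0,0,0,0],[-4,0,0,0,0,0],[-2,1,0,0,0,0],[0,0,0,0,0,0]]';  python3 -c "
from h import *
s=st();c=cap('wrist','w3');c=cap('top','t3');a=c['pixels'][130:280,255:445]
cv2.imwrite('pics/e.png',cv2.resize(np.hstack([load('w3')['pixels'],cv2.resize(a,(507,400))]),None,fx=.69,fy=.69)[:,:,::-1])"
```

```text
t: 15.05
position: [0.5199, -0.1269, 0.1505]
orientation: [-3.141, 0.001, 0.393]
contact_force: [0.3, 0.7, -0.1]
grip_width: 0.0002
grip_force: 0.0
t 15.05 case xy [-101.1   49.9] z 150.5 rpy [-3.141e+00  1.000e-03  3.930e-01] F [ 0.3  0.7 -0.1] w 0.0
```

View pics/e.png

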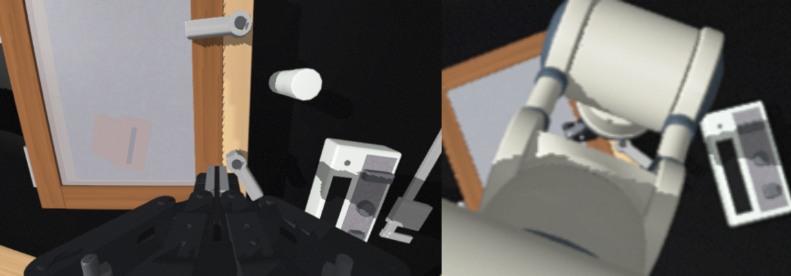

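B (215,25) now lies square across the shut lid. A runs from its pivot at (236,162) to its tip at (257,197), pointing outward toward the robot, and the glue is standing. Computing A's angle next.

```bash
python3 -c "
from h import *
c=load('w3');k=1/.69
# find effective plane points (metres)
f=lambda x,y,z:w2c(plane(c,x*k,y*k,z))
a,b=f(236,162,.088),f(256,195,.088);print(a,b,np.arctan2(*(b-a)[::-1]))
a,b=f(239,22,.088),f(186,29,.088);print('B',a,b,np.arctan2(*(b-a)[::-1]))
s=st()
A=(-122,65);S=finger(A,2.2,1,r=28,extra=10);print(S)
rows([(*S,150),(*S,80)]+[(*finger(A,p,1,r=28+4*(2.2-p)/2.2),80) for p in np.linspace(2.2,0,12)],s)"
```

```text
[-119.7380361    61.45321438] [-142.00391509   99.34521998] 2.102058808328618
B [-119.4287088   -67.30842802] [-73.77466858 -61.86503228] 0.11867118114584488
t 15.15 case xy [-100.8   47.6] z 150.5 rpy [ 3.141e+00 -1.000e-03  3.940e-01] F [-0.  -0.9 -0.3] w -0.0
[-167.26127808   66.68669554]
[-1.9  6.6  0. ] [-0. -0.  7.] [-0.6 -0.8 -0. ] [-0.8 -0.2 -0. ] [-0.7 -0.5 -0. ] [-0.6 -0.7 -0. ] [-0.5 -0.5 -0. ] [-0.4 -0.6 -0. ] [-0.2 -0.7 -0. ] [-0.  -0.8 -0. ] [ 0.2 -0.9 -0. ] [ 0.4 -0.8 -0. ] [ 0.7 -0.7 -0. ] [ 0.9 -0.5 -0. ]
```

```bash
python3 -m creep '[[-0.9,3.3,0,0,0,0],[-1,3.3,0,0,0,0],[0,0,3.5,0,0,0],[0,0,3.5,0,0,0],[0,0,0,0,0,0],[-0.6,-0.8,0,0,0,0],[-0.8,-0.2,0,0,0,0],[-0.7,-0.5,0,0,0,0]]'; python3 -m creep '[[-0.6,-0.7,0,0,0,0],[-0.5,-0.5,0,0,0,0],[-0.4,-0.6,0,0,0,0],[-0.2,-0.7,0,0,0,0],[0,-0.8,0,0,0,0],[0,0,0,0,0,0]]'; python3 -c "
from h import *
s=st()
A=(-122,65)
rows([(*finger(A,p,1,r=28+4*(2.2-p)/2.2),80) for p in np.linspace(2.2,0,12)[7:]],s)"
```

```text
t: 15.95
position: [0.5044, -0.188, 0.0818]
orientation: [3.14, -0.002, 0.396]
contact_force: [2.5, -0.9, 1.3]
grip_width: 0.0001
grip_force: 0.9
t: 16.55
position: [0.4758, -0.1636, 0.0809]
orientation: [3.141, -0.001, 0.396]
contact_force: [2.7, 0.9, 5.4]
grip_width: 0.0001
grip_force: 3.2
t 16.55 case xy [-118.   104.7] z 80.9 rpy [ 3.141e+00 -1.000e-03  3.960e-01] F [2.7 0.9 5.4] w 0.0
[0.  0.1 0.1] [ 0.2 -0.9 -0. ] [ 0.4 -0.8 -0. ] [ 0.7 -0.7 -0. ] [ 0.9 -0.5 -0. ]
```

```bash
python3 -m creep '[[0.2,-0.9,0,0,0,0],[0.4,-0.8,0,0,0,0],[0.7,-0.7,0,0,0,0],[0.9,-0.5,0,0,0,0],[0,0,0,0,0,0],[-0.5,0,0,0,0,0],[0,0,-3,0,0,0],[0,0,-4,0,0,0]]';  python3 -c "
from h import *
s=st();q=w2c((.504,-.356));print(q);rows([(*q,100)],s)"
```

```text
t: 17.35
position: [0.4786, -0.1305, 0.1497]
orientation: [-3.138, 0.003, 0.395]
contact_force: [0.0, -0.2, 0.4]
grip_width: -0.0001
grip_force: 0.0
t 17.35 case xy [-88.5  89.4] z 149.7 rpy [-3.138e+00  3.000e-03  3.950e-01] F [ 0.  -0.2  0.4] w -0.0
[-306.42964002  152.73083474]
[-6.3 21.8  5. ]
```

```bash
python3 -m creep '[[-1,3.6,0,0,0,0],[-1,3.6,0,0,0,0],[-1.1,3.6,0,0,0,0],[-1,3.6,0,0,0,0],[-1.1,3.7,0,0,0,0],[-1.1,3.7,0,0,0,0],[0,0,3,0,0,0],[0,0,0,0,0,0]]';  python3 -c "
from h import *
s=st();print(s['position']);q=w2c((.504,-.356));rows([(*q,45)],s)
a=cap('wrist','w4')['pixels'];b=cap('scene','s4')['pixels'][160:280,140:420]
cv2.imwrite('pics/f.png',np.vstack([cv2.resize(a,(512,320)),cv2.resize(b,(512,220),interpolation=3)])[:,:,::-1])"
```

```text
t: 18.15
position: [0.5038, -0.3559, 0.1171]
orientation: [-3.137, 0.002, 0.393]
contact_force: [0.0, 1.2, -0.9]
grip_width: 0.0002
grip_force: 0.0
t 18.15 case xy [-306.3  152.9] z 117.1 rpy [-3.137e+00  2.000e-03  3.930e-01] F [ 0.   1.2 -0.9] w 0.0
[ 0.50376466 -0.35592713  0.11714411]
[0.  0.  7.2]
```

View pics/f.png

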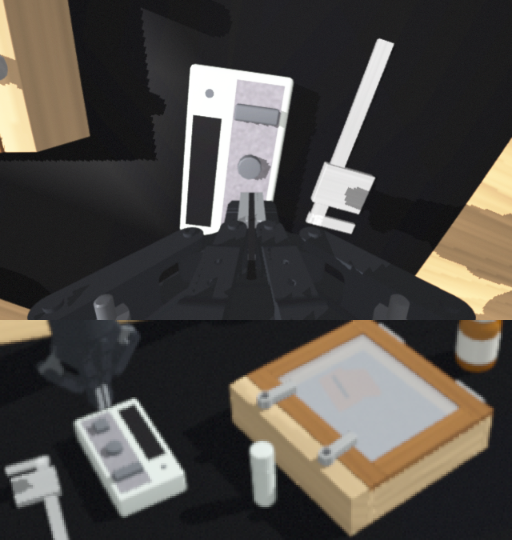

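The wrist view shows the round key at (250,168), the long key at (257,113) and the fingers above the keys. In the scene view both buttons, (278,397) and (340,447), lie inward across the shut lid. I'll cross-check the key positions from the wrist camera.

```bash
python3 -c "
from h import *
c=load('w4');s=load('s4')
r=plane(c,248*1.25,166*1.25,.045);l=plane(c,258*1.25,112*1.25,.045);print(r,l,np.linalg.norm(r-l))
f=lambda x,y:w2c(plane(s,140+x*280/512,160+(y-320)*120/220,.088))
for a,b in(((264,400),(297,388)),((325,454),(356,438))):
  a=f(*a);b=f(*b);print(a,b,np.arctan2(*(b-a)[::-1]))
print('tcp px scaled',proj(c,[.504,-.356,.117])*.8)
S=ctrl.read_state();rows([(*w2c(r),45)],S);rows([(*w2c((.504,-.356)),80),(*w2c(l),80)],S)
"
```

```text
[ 0.50713052 -0.35004019  0.045     ] [ 0.55438174 -0.33969741  0.045     ] 0.0483699398506793
[-125.11408193   60.8515697 ] [-77.23587837  52.10639442] -0.18066305669546184
[-123.50897643  -64.98757595] [-76.00471424 -68.05856521] -0.06455677310083915
tcp px scaled [[252.94378586 208.29316684]]
[ 0.4 -0.4  7.5] 
[-0.1  0.   4. ] [ 5.3  0.4 -0. ]
```

```bash
python3 -m creep '[[0.2,-0.2,3,0,0,0],[0,0,3,0,0,0],[0,0,0.7,0,0,0],[0,0,0,0,0,0],[0,0,0,0,0,0]]'; python3 -c "
from h import *
s=st();print(s['position'])"
```

```text
t: 18.75
position: [0.5078, -0.3537, 0.0549]
orientation: [3.14, -0.001, 0.396]
contact_force: [0.3, 0.7, 0.0]
grip_width: 0.0001
grip_force: 0.0
t 18.75 case xy [-305.8  148.3] z 54.9 rpy [ 3.14e+00 -1.00e-03  3.96e-01] F [0.3 0.7 0. ] w 0.0
[ 0.50781035 -0.35373644  0.05493221]
```

```bash
python3 -m creep '[[-0.2,0,0.8,0,0,0],[0,0,0.3,0,0,0],[0,0,0.2,0,0,0],[0,0,0.1,0,0,0],[0,0,0,0,0,0]]';python3 -m creep '[[0,0,0.1,0,0,0],[0,0,0,0,0,0],[0,0,0,0,0,0]]'
```

```text
t: 19.25
position: [0.5055, -0.3546, 0.0399]
orientation: [3.141, -0.0, 0.395]
contact_force: [-1.2, -0.2, 9.2]
grip_width: 0.0001
grip_force: 4.7
t: 19.55
position: [0.5055, -0.3547, 0.0396]
orientation: [3.14, -0.0, 0.395]
contact_force: [-4.8, 1.7, 22.1]
grip_width: -0.0001
grip_force: 11.3
```

```bash
python3 -m creep '[[0,0,-0.6,0,0,0],[0,0,-2,0,0,0],[2.4,0.3,0,0,0,0],[2.5,0.3,0,0,0,0],[0,0,1.2,0,0,0],[0,0,0,0,0,0],[0,0,0,0,0,0]]'; python3 -c "
from h import *
s=st();print(s['position'])"
```

```text
t: 20.25
position: [0.5518, -0.3407, 0.0518]
orientation: [-3.14, 0.001, 0.395]
contact_force: [0.7, -0.0, -0.0]
grip_width: -0.0002
grip_force: 0.0
t 20.25 case xy [-310.7  102.8] z 51.8 rpy [-3.14e+00  1.00e-03  3.95e-01] F [ 0.7 -0.  -0. ] w -0.0
[ 0.55177207 -0.34071866  0.05177396]
```

```bash
python3 -m creep '[[0,0,0.7,0,0,0],[0,0,0.3,0,0,0],[0,0,0.2,0,0,0],[0,0,0,0,0,0],[0,0,0.1,0,0,0],[0,0,0,0,0,0],[0,0,0,0,0,0]]'
```

```text
t: 20.95
position: [0.5525, -0.3412, 0.0399]
orientation: [3.141, 0.0, 0.395]
contact_force: [-5.1, -0.6, 11.4]
grip_width: -0.0002
grip_force: 5.8
```

Fully down. Lift away and check.

```bash
python3 -m creep '[[0,0,-0.6,0,0,0],[0,0,-2,0,0,0],[0,0,-4,0,0,0],[0,0,-4,0,0,0],[0,0,-4,0,0,0],[0,0,0,0,0,0],[0,0,0,0,0,0],[0,0,0,0,0,0]]'
python3 - <<'E'
from h import *
st();a=load('s4')['pixels'].astype(int);b=cap('scene','s5')['pixels'].astype(int)
d=np.abs(a-b).max(2)>40
print('case/glue/jar changed px',d[140:280,255:430].sum(),'caliper',d[230:300,140:182].sum())
print(ctrl.job_done())
E
```

```text
t: 21.75
position: [0.5523, -0.3405, 0.1842]
orientation: [-3.14, 0.001, 0.395]
contact_force: [-0.4, 1.2, -0.4]
grip_width: 0.0001
grip_force: 0.0
t 21.75 case xy [-310.7  102.2] z 184.2 rpy [-3.14e+00  1.00e-03  3.95e-01] F [-0.4  1.2 -0.4] w 0.0
case/glue/jar changed px 0 caliper 56
the job is handed in; nothing more can be done
None
```

The job is handed in at about 22 s: lid shut, both turnbuttons across its edge, round then long key pressed and released, square key untouched; the hand-in call gave no verdict, and the only late image change was 56 pixels around the caliper, which I took to be the arm's shadow and did not check.

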